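Hold the hinge pin in the bushing jig

ROBOT

A 7-joint arm with a two-finger parallel gripper is mounted at the origin on the work surface. World frame = base frame: x ahead of the robot, y to its left, z up, the work surface at z = 0. Lengths are in m, angles in rad, forces in N, time in s.
With the tool pointing down it reaches from about 0.4 to 0.85 m from the base axis. Payload 10.4 kg.
Tool frame: the origin (TCP) lies between the finger pads; the fingertips stand tip_extent ahead of it and the grasp point (between the pads) lies 2 mm behind it (tip_extent is the distance from the TCP to the fingertips, in m); z points along the fingers, y is the direction in which the jaws open and shut (so a half turn about z gives the same grasp; the last joint's range is limited). The gripper opens to 87 mm and grips with 3 to 60 N. Pads are 19 mm wide; open, the fingers measure 117 mm over their backs; the gripper's body (75 mm by 190 mm) begins 51 mm behind the grasp point.
Start: joints at [1.263, 0.332, -0.065, 1.46, 0.022, 1.35, -0.088], TCP at [0.176, -0.6, 0.24] pointing down, gripper open.
Joint ranges: [-2.6, 2.6], [-0.5, 2.12], [-1.47, 1.34], [0.16, 2.42], [-1.27, 4.41], [0.06, 2.06], [-2.6, 2.6]. Speed limits (rad/s): [2.22, 2.22, 2.79, 2.79, 3.14, 3.14, 3.14].

INTERFACE

Orientations are given as a unit quaternion [x, y, z, w].
In Python, from bench import read_state, camera, camera_params, close_job, tip_extent gives the robot as it stands. The module is installed in compiled form; this text tells all that it offers.
- The arm moves only by the tool send_rows, never from a script. Its argument "steps" is a list of rows, each a list of 7 numbers: the turn, a rotation vector about the tool's x, y, z in degrees, then the shift along the tool's x, y, z in m, then the gripper's target within -1 to 1 (shut at 1, half-way at 0, fully open at -1). In form: [[ax, ay, az, x, y, z, jaw], ...]. A call has exactly 10 rows; each row shifts and turns the pose as measured when the row begins, along the tool's axes as they then stand; what a row does not reach is not made up. A row lasts 1/10 s, in which the tool goes at most 50 mm and 8.59 degrees, less where a joint would pass 70% of its speed; a pose out of reach is approached as far as the arm can. A call with a gripper value outside its range is refused whole. The fingers move at their own pace and stop on an object; "force" is the grip in N (left out, the last holds). Time passes only in rows, so rows that do not move let the fingers close, or fill a call up. It gives the time, the measured TCP pose, the force and the opening at its end, in the units of the state.
- read_state(): the state, without advancing time (a new reading comes with each control period).
- camera(name): name is "scene" or "side" or "wrist"; returns (picture, depth): 384x512x3 uint8, blue, green, red; 384x512 float32, m along the optical axis (not along the pixel's ray), 0 where there is no reading.
- camera_params(name): a dict with "camera_matrix" (3x3 intrinsics, pixels), "world_from_camera" (4x4, takes a point from camera to world coordinates). Camera axes: x right, y down, z forward; pixel columns grow to the right and rows downward; lengths in m; the calibration is good to about 2 mm. A picture is of the moment at which its call begins: read the wrist's pose just before it. camera_params takes no time and is no camera call; for the wrist camera it gives the pose at the moment of the call.
- close_job(): hands the job in, once; it reports no verdict.
The state is a dict: "time": time; "joint_positions": joint angles; "joint_vel": joint speeds; "joint_torque": joint torques, N m; "ee_pos": TCP position; "eef_rot": TCP orientation; "ft_force": force on the tool from outside, world axes, zero at the start; "torque": the same for the moment, N m; "width": finger opening in m.
Only numpy, scipy, OpenCV 4.12 (cv2) and the standard library are available. Lean on these libraries where they do the work, as an engineer would, in place of code of your own. Each camera call takes 0.05 s, during which the arm holds its last target.

TASK

On the welding table, first slide the jig's carriage fully home by its upright square handle, so that the lower bushing lies straight under the upper one. Then take the longest pin out of the rack of three, thread it from above through the upper and then the lower bushing, and finish while still holding it there, upright and still, with its lower end showing in the gap beneath the lower bushing and not resting on the base plate, as if for tacking. Leave the other two pins in the rack and do not push away the collar and the piece of angle steel lying between rack and jig.

Things in the scene. Friction and masses are not known exactly. Their poses are not given: they have to be found in the camera images.
- jig: Fixed steel hinge jig. Origin: underside of its base, on the bushing axis; z up. Base plate 100 mm along x, from y = -90 to +140 mm, 12 mm thick. A 50 x 30 mm column at y = -70 mm rises to z = 110 mm and carries an arm (30 mm wide, its top at z = 123 mm) to the upper bushing on the axis x = y = 0, whose body a fork 38 mm wide clasps below the flare. It stands anywhere within 10 cm and is turned by up to 0.4 rad either way.
- upper_mouth (a point): Centre of the top opening of the fixed upper brass bushing, on the jig's axis, z = 130 mm. The bushing is 25 mm tall (z = 105 to 130 mm), outer diameter 26 mm, bore 16 mm, vertical; its top 8 mm flares to about 27 mm inside, 37 mm outside.
- lower_mouth (a point): Centre of the top opening of the lower brass bushing (same shape, 25 mm tall, jig z = 50 to 75 mm), which rides on the carriage. When the carriage is home it lies straight under the upper bushing. Beneath it is a free gap of 38 mm down to the base plate's top at z = 12 mm.
- carriage (a joint): Slide of the carriage along the jig's y axis, in m: 0 = fully home at its stop (bushings in line), up to 0.055 = drawn out towards the jig's +y. Starts drawn out by 25 to 50 mm. Friction about 2 N; it stays where it is left.
- handle (a point): Grip point of the carriage's upright square handle post, 14 x 14 mm, sides along the jig's x and y, free from z = 75 to 120 mm; this point is on its centre line at z = 107 mm. When home it is 55 mm from the bushing axis, towards the jig's +y. Nothing stands beside it along the jig's x.
- rack: Fixed aluminium pin rack, block 210 x 60 x 40 mm (x, y, z); origin at the centre of its underside. Three upright pins stand in holes 14 mm wide and 30 mm deep on its x axis, at x = -70, 0 and +70 mm, in any order; hole floor at z = 10 mm.
- long_pin_center (a point): Centre (half-way up) of the long plain steel pin, the one to use: diameter 12 mm, length 180 mm, no head, about 0.15 kg; z along the pin, up. Standing in the rack its top is at 190 mm, 150 mm above the rack.
- long_pin_tip (a point): Centre of the lower end face of the long pin, 90 mm below its centre; the lower edge is slightly chamfered.
- short_pin_center (a point): Centre of the short plain pin: diameter 12 mm, length 120 mm. To stay in the rack.
- headed_pin_center (a point): Half-way point of the headed pin: diameter 12 mm, length 130 mm, with a wider head (22 mm) on top. To stay in the rack.
- spare_collar: Loose steel collar, 40 mm across, 25 mm tall, bystander lying between rack and jig; origin centre of underside.
- offcut: Loose piece of steel angle, 50 x 30 x 30 mm, bystander between rack and jig; origin under its foot.
Not all that is in view belongs to the job. What is shaped like the jig but purple is not meant.

How it is judged:
By the outcome, as a careful person would: the job done as asked, in the order asked, and still so for the second after the job is handed in, while the arm keeps its last pose, push and grip.
It also fails if it takes over 61 s, if anything falls off the work surface, if the arm or the gripper's body presses on something with over 40 N, if the wrist force passes 120 N, or if a joint passes its speed limit or range.

## Working session

There is one attempt and no reset: what is moved stays moved. The work goes in short steps, Python scripts to look and compute and a tool call to move; the robot and the scene stay as the last step left them, time stands still between calls to the robot, and variables do not carry over. Pictures are saved under pics/ and viewed, and the job is handed in when it is done.

Besides the shell and the picture viewer there is one more tool, called after "Emit:" as name([rows], argument=value, ...), one row to a line, values as JSON. send_rows: Moves the arm, as the interface text tells. Its arguments: {"type":"object","properties":{"steps":{"type":"array"},"force":{"type":"number"}},"required":["steps"]}

```bash
ls; mkdir -p pics
python3 - <<'E'
from bench import *
import cv2,numpy as np
s=read_state()
for k,v in s.items(): print(k,np.round(v,4))
print(tip_extent)
for n in ["scene","side","wrist"]:
    p=camera_params(n); print(n,np.round(p["camera_matrix"],1).tolist(),np.round(p["world_from_camera"],3).tolist())
    im,d=camera(n); cv2.imwrite(f"pics/{n}0.png",im); np.save(f"pics/{n}0.npy",d)
E
```

```text
pics
time 0.0
joint_positions [ 1.2634  0.3329 -0.0647  1.4609  0.0216  1.3499 -0.0885]
joint_vel [ 0.0006 -0.0003 -0.001  -0.     -0.0004  0.0001  0.0018]
joint_torque [-4.00000e-04 -6.23259e+01  2.41000e-02 -3.89898e+01 -6.14000e-02
  3.98000e-02  1.00000e-04]
ee_pos [ 0.1755 -0.5995  0.2388]
eef_rot [ 9.899e-01  1.419e-01 -1.000e-04 -7.000e-04]
ft_force [ 0.0968 -1.0619  0.42  ]
torque [ 0.0243  0.0279 -0.0366]
width 0.0872
0.017
scene [[377.9, 0.0, 255.9], [0.0, 377.9, 185.6], [0.0, 0.0, 1.0]] [[0.52, 0.554, -0.651, 1.085], [0.854, -0.339, 0.394, -0.328], [-0.002, -0.761, -0.649, 0.709], [0.0, 0.0, 0.0, 1.0]]
side [[417.3, 0.0, 258.3], [0.0, 417.3, 191.6], [0.0, 0.0, 1.0]] [[-0.983, -0.128, 0.134, 0.319], [-0.186, 0.641, -0.745, 0.832], [0.009, -0.757, -0.653, 0.841], [0.0, 0.0, 0.0, 1.0]]
wrist [[280.7, 0.0, 256.3], [0.0, 280.7, 189.7], [0.0, 0.0, 1.0]] [[0.282, -0.915, -0.287, 0.256], [-0.959, -0.269, -0.084, -0.578], [-0.001, 0.299, -0.954, 0.384], [0.0, 0.0, 0.0, 1.0]]
```

View pics/scene0.png

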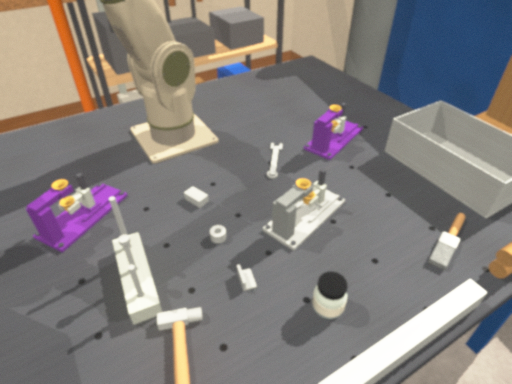

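View pics/side0.png

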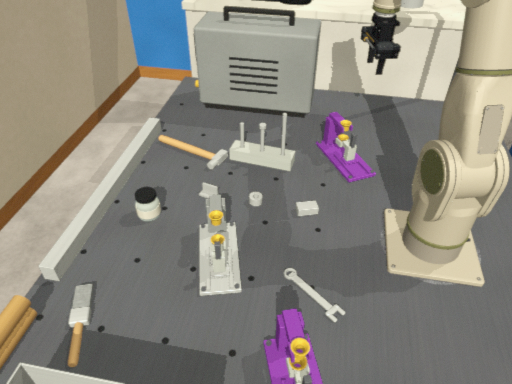

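View pics/wrist0.png

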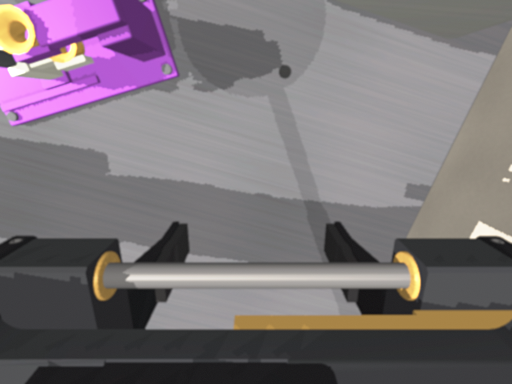

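```bash
cat > h.py <<'E'
import numpy as np,cv2
from bench import *
def pw(n,d,u,v,P=None):
    P=P or camera_params(n);K=np.array(P["camera_matrix"]);T=np.array(P["world_from_camera"])
    z=d; c=np.stack([(u-K[0,2])/K[0,0]*z,(v-K[1,2])/K[1,1]*z,z],-1)
    return c@T[:3,:3].T+T[:3,3]
def cloud(n,d,P=None):
    v,u=np.mgrid[:d.shape[0],:d.shape[1]]
    return pw(n,d,u,v,P)
def ray(n,u,v,zp,P=None):
    P=P or camera_params(n);K=np.array(P["camera_matrix"]);T=np.array(P["world_from_camera"])
    r=T[:3,:3]@np.array([(u-K[0,2])/K[0,0],(v-K[1,2])/K[1,1],1]);o=T[:3,3]
    return o+r*(zp-o[2])/r[2]
def proj(n,X,P=None):
    P=P or camera_params(n);K=np.array(P["camera_matrix"]);T=np.array(P["world_from_camera"])
    c=(np.atleast_2d(X)-T[:3,3])@T[:3,:3]; q=c@K.T; return q[:,:2]/q[:,2:]
E
python3 - <<'E'
from h import *
s=cv2.imread("pics/side0.png");a=cv2.resize(s[90:310,140:340],None,fx=3.5/1.4,fy=2.5,interpolation=cv2.INTER_CUBIC)
cv2.imwrite("pics/sidecrop.png",a)
s=cv2.imread("pics/scene0.png");a=cv2.resize(s[150:340,90:370],None,fx=2.8,fy=2.8,interpolation=cv2.INTER_CUBIC)
cv2.imwrite("pics/scenecrop.png",a)
for n in ["side","scene"]:
    d=np.load(f"pics/{n}0.npy");C=cloud(n,d)
    im=cv2.imread(f"pics/{n}0.png");h=cv2.cvtColor(im,cv2.COLOR_BGR2HSV)
    m=cv2.inRange(h,(15,130,120),(32,255,255))
    k,l,st,ce=cv2.connectedComponentsWithStats(m)
    for i in range(1,k):
        if st[i,4]>15:
            p=C[(l==i)&(d>0)]
            print(n,st[i],np.round(ce[i]),np.round(np.median(p,0),3),np.round(p.max(0),3), np.round(p.min(0),3))
E
```

```text
side [135  67  56  13 472] [163.  73.] [ 1.704 -2.261 -0.698] [ 1.923 -2.202 -0.642] [ 1.457 -2.294 -0.754]
side [195  80   4   7  20] [196.  83.] [ 0.836 -0.625  0.085] [ 0.9   -0.615  0.094] [ 0.827 -0.79   0.005]
side [341 120  10  11  72] [346. 124.] [ 0.25  -0.369  0.127] [ 0.266 -0.354  0.132] [ 0.237 -0.387  0.107]
side [338 134  11   7  50] [343. 137.] [ 0.253 -0.377  0.074] [ 0.269 -0.354  0.079] [ 0.236 -0.387  0.063]
side [209 210  14  16 156] [216. 217.] [0.552 0.125 0.125] [0.569 0.146 0.134] [0.536 0.109 0.105]
side [211 234  13  10  89] [217. 238.] [0.546 0.147 0.073] [0.56  0.203 0.121] [0.528 0.138 0.058]
side [   0  296   36   71 1293] [ 14. 325.] [0.903 0.452 0.058] [0.929 0.527 0.083] [0.897 0.4   0.016]
side [290 338  20  32 388] [300. 352.] [0.309 0.429 0.123] [0.327 0.448 0.133] [0.294 0.415 0.054]
side [ 69 362   8   4  18] [ 73. 364.] [0.762 0.492 0.014] [0.768 0.495 0.019] [0.756 0.487 0.009]
scene [ 478   61   34   72 1025] [502. 104.] [ 0.438  1.194 -0.027] [0.532 1.21  0.146] [ 0.384  1.159 -0.09 ]
scene [197  77   7   6  24] [199.  79.] [-1.19   0.601 -0
[... 269 characters left out ...]
7  11 132] [ 59. 184.] [ 0.246 -0.373  0.127] [ 0.27  -0.357  0.131] [ 0.04  -0.404 -0.003]
scene [296 179  15  10 111] [303. 183.] [0.548 0.129 0.127] [0.569 0.241 0.131] [0.448 0.108 0.002]
scene [304 192  10  11  54] [309. 197.] [0.551 0.151 0.068] [0.561 0.167 0.077] [0.536 0.135 0.055]
scene [ 60 196  14  13 109] [ 66. 202.] [ 0.247 -0.374  0.072] [ 0.272 -0.359  0.077] [ 0.237 -0.388  0.056]
scene [458 215   5   9  23] [460. 219.] [0.776 0.467 0.018] [0.784 0.481 0.02 ] [0.765 0.451 0.014]
scene [453 220   7   8  24] [456. 224.] [0.782 0.442 0.018] [0.79  0.455 0.023] [0.775 0.428 0.016]
scene [490 243  22  35 462] [503. 263.] [0.921 0.399 0.041] [0.939 0.435 0.08 ] [0.904 0.395 0.004]
```

View pics/sidecrop.png

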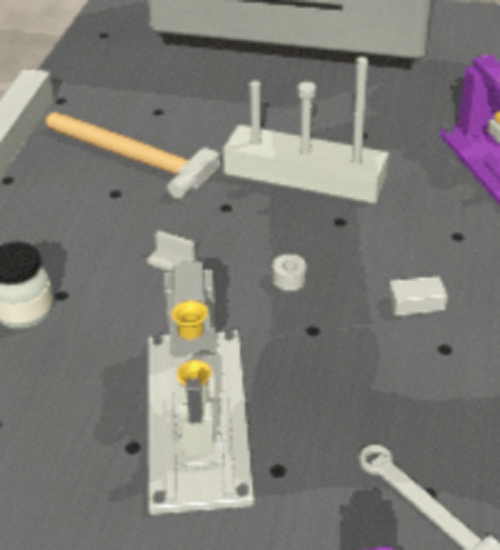

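View pics/scenecrop.png

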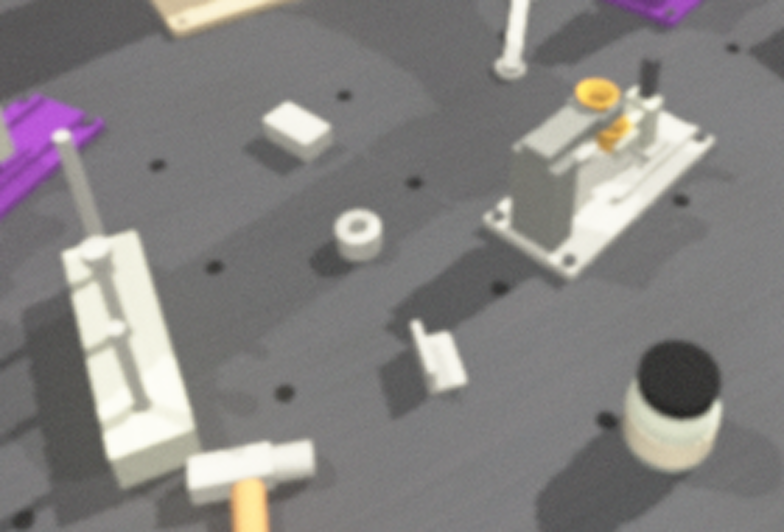

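Run:
```python
from h import *
allp=[]
for n in ["side","scene"]:
    d=np.load(f"pics/{n}0.npy");C=cloud(n,d)
    ok=(d>0)
    m=ok&(C[...,2]>0.007)&(C[...,2]<0.4)&(abs(C[...,0]-.55)<.12)&(C[...,1]>-0.02)&(C[...,1]<.32)
    p=C[m]; print(n,len(p), np.percentile(C[ok&(abs(C[...,0]-.55)<.2)&(abs(C[...,1]-.15)<.3)][:,2],[5,25,50]))
    r=cv2.minAreaRect(p[:,:2].astype(np.float32)*1000); print("jig rect mm",r)
    b=m&(C[...,2]>.008)&(C[...,2]<.017);r=cv2.minAreaRect(C[b][:,:2].astype(np.float32)*1000); print("base rect",r)
    # handle
    t=m&(C[...,2]>.085)&(C[...,1]>.165)
    print("handle",t.sum(),np.round(np.median(C[t],0),3),np.round(C[t].min(0),3),np.round(C[t].max(0),3))
    # rack
    m=ok&(C[...,2]>0.036)&(C[...,2]<0.044)&(C[...,0]>.3)&(C[...,0]<.7)&(C[...,1]>-.4)&(C[...,1]<-.1)
    r=cv2.minAreaRect(C[m][:,:2].astype(np.float32)*1000); print("rack",m.sum(),r)
    m=ok&(C[...,2]>0.05)&(C[...,2]<0.25)&(C[...,0]>.3)&(C[...,0]<.7)&(C[...,1]>-.4)&(C[...,1]<-.1)
    k,l,st,ce=cv2.connectedComponentsWithStats(m.astype(np.uint8))
    for i in range(1,k):
        if st[i,4]>8:
            q=C[l==i];print("pin",st[i],np.round(np.median(q,0),3),q.max(0).round(3),q.min(0).round(3))
```

```text
side 3187 [-0.00222754 -0.00067118  0.00052405]
jig rect mm ((543.1303100585938, 151.03573608398438), (98.01071166992188, 232.28219604492188), 16.755014419555664)
base rect ((543.1303100585938, 151.03573608398438), (98.01071166992188, 232.28219604492188), 16.755014419555664)
handle 89 [0.526 0.213 0.111] [0.519 0.2   0.085] [0.535 0.217 0.124]
rack 666 ((511.42401123046875, -292.027099609375), (69.90011596679688, 211.95616149902344), 82.73886108398438)
pin [281 113   6  40 144] [ 0.441 -0.279  0.128] [ 0.447 -0.272  0.192] [ 0.435 -0.286  0.053]
pin [240 122   4  23  77] [ 0.579 -0.296  0.099] [ 0.587 -0.289  0.132] [ 0.575 -0.305  0.05 ]
pin [260 123   6  26 104] [ 0.51  -0.287  0.11 ] [ 0.519 -0.279  0.143] [ 0.501 -0.301  0.05 ]
scene 3150 [-2.39452259e-03 -1.09959878e-03 -9.47425750e-05]
jig rect mm ((546.4788208007812, 148.66893005371094), (99.46898651123047, 233.89962768554688), 16.41876983642578)
base rect ((546.2096557617188, 148.5821075439453), (99.48603057861328, 233.64556884765625), 16.587055206298828)
handle 92 [0.532 0.2   0.105] [0.52  0.196 0.085] [0.538 0.212 0.121]
rack 1804 ((511.9056396484375, -293.32562255859375), (59.831016540527344, 213.50564575195312), 83.44791412353516)
pin [109 196  33  98 671] [ 0.516 -0.292  0.119] [ 0.589 -0.279  0.191] [ 0.438 -0.307  0.051]
```

Emit:
send_rows([
  [0, 0, -4.5, 0.047, -0.005, -0.008, -0.2],
  [0, 0, -4.5, 0.047, -0.005, -0.008, -0.2],
  [0, 0, -4.5, 0.047, -0.005, -0.008, -0.2],
  [0, 0, -4.5, 0.047, -0.005, -0.008, -0.2],
  [0, 0, -4.5, 0.047, -0.005, -0.008, -0.2],
  [0, 0, -4.5, 0.047, -0.005, -0.008, -0.2],
  [0, 0, -4.5, 0.047, -0.005, -0.008, -0.2],
  [0, 0, -4.5, 0.047, -0.005, -0.008, -0.2],
  [0, 0, -4.5, 0.047, -0.005, 0, -0.2],
  [0, 0, -4.5, 0.047, -0.005, 0, -0.2],
], force=20)

```text
time: 1.15
ee_pos: [0.5149, -0.2828, 0.2991]
eef_rot: [0.858, 0.514, -0.004, -0.004]
ft_force: [0.2, -1.1, -0.5]
width: 0.0522
```

Emit:
send_rows([
  [0, 0, -4.5, 0.048, -0.005, 0.002, -0.2],
  [0, 0, -4.5, 0.048, -0.005, 0.002, -0.2],
  [0, 0, -4.5, 0.048, -0.005, 0.002, -0.2],
  [0, 0, -4.5, 0.048, -0.005, 0.002, -0.2],
  [0, 0, -4.5, 0.048, -0.005, 0.002, -0.2],
  [0, 0, -4.5, 0.048, -0.005, 0.002, -0.2],
  [0, 0, -4.5, 0.048, -0.005, 0.002, -0.2],
  [0, 0, -4.5, 0.048, -0.005, 0.002, -0.2],
  [0, 0, -4.5, 0.048, -0.005, 0.002, -0.2],
  [0, 0, -4.5, 0.048, -0.005, 0.002, -0.2],
])

```text
time: 2.15
ee_pos: [0.5241, 0.2029, 0.2778]
eef_rot: [0.583, 0.812, -0.002, -0.006]
ft_force: [1.4, -0.5, 0.0]
width: 0.0527
```

```bash
cat >> h.py <<'E'
from scipy.spatial.transform import Rotation as R
def look(n,tag,save=True):
    s=read_state();P=camera_params(n);im,d=camera(n)
    cv2.imwrite(f"pics/{n}{tag}.png",im);np.save(f"pics/{n}{tag}.npy",d)
    return s,P,im,d
def totool(s,X): # displacement from TCP to X in tool axes
    return R.from_quat(s["eef_rot"]).inv().apply(np.asarray(X)-s["ee_pos"])
def yawx(s):
    M=R.from_quat(s["eef_rot"]).as_matrix(); return np.degrees(np.arctan2(M[1,0],M[0,0])), M[:,2]
E
python3 - <<'E'
from h import *
s,P,im,d=look("wrist",1)
print(s["ee_pos"],yawx(s),s["ft_force"])
C=cloud("wrist",d,P);ok=d>0
h=cv2.cvtColor(im,cv2.COLOR_BGR2HSV);m=cv2.inRange(h,(15,130,120),(32,255,255))
k,l,st,ce=cv2.connectedComponentsWithStats(m)
for i in range(1,k):
    if st[i,4]>80:
        p=C[(l==i)&ok];print(st[i],ce[i].round(),np.median(p,0).round(3),p.max(0).round(3),p.min(0).round(3))
t=ok&(C[...,2]>.085)&(C[...,2]<.14)&(abs(C[...,0]-.53)<.03)&(C[...,1]>.18)&(C[...,1]<.24)
v,u=np.where(t);print(len(v), u.mean(),v.mean(),np.median(C[t],0),C[t].min(0),C[t].max(0))
E
```

```text
[0.52407063 0.20287018 0.27782348] (np.float64(108.65150225323198), array([-0.01236411,  0.0043397 , -0.99991414])) [ 1.4101214  -0.47118523  0.01631801]
[249 198  23  23 257] [261. 209.] [0.546 0.151 0.072] [0.56  0.169 0.077] [0.529 0.14  0.057]
[248 232  25  25 360] [260. 245.] [0.553 0.127 0.126] [0.568 0.143 0.132] [0.539 0.115 0.108]
[151 251  18  49 362] [159. 276.] [0.487 0.222 0.35 ] [0.49  0.227 0.354] [0.485 0.213 0.339]
[349 252  13  48 245] [357. 276.] [0.544 0.242 0.35 ] [0.548 0.246 0.353] [0.542 0.234 0.342]
[ 169  310  304   20 4730] [330. 321.] [0.541 0.232 0.359] [0.601 0.244 0.365] [0.494 0.197 0.331]
214 262.5 174.57943925233644 [0.52855518 0.20943876 0.11910819] [0.52114783 0.19760944 0.08579474] [0.53688242 0.21417924 0.12235494]
```

View pics/wrist1.png

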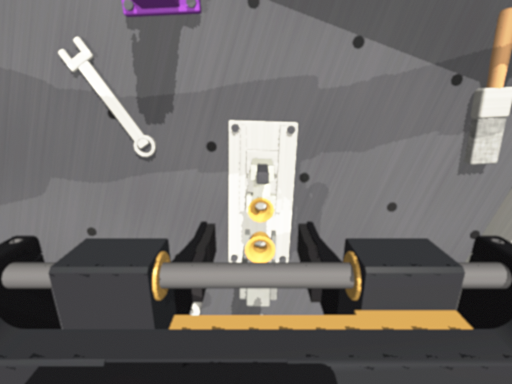

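```bash
cat >> h.py <<'E'
def rv(s,yaw):
    a=np.radians(yaw);x=np.array([np.cos(a),np.sin(a),0]);z=np.array([0,0,-1.]);y=np.cross(z,x)
    return np.degrees((R.from_quat(s["eef_rot"]).inv()*R.from_matrix(np.stack([x,y,z],1))).as_rotvec())
E
python3 - <<'E'
from h import *
s=read_state();print(rv(s,106.6).round(2),totool(s,[.529,.206,.105]).round(4))
# yaw check from base plate in wrist depth
d=np.load("pics/wrist1.npy");P=camera_params("wrist");C=cloud("wrist",d,P)
m=(d>0)&(C[...,2]>.006)&(C[...,2]<.018)&(abs(C[...,0]-.545)<.1)&(C[...,1]>.1)&(C[...,1]<.32)
k,l,st,ce=cv2.connectedComponentsWithStats(m.astype(np.uint8));i=1+st[1:,4].argmax()
print(cv2.minAreaRect(C[l==i][:,:2].astype(np.float32)*1000))
E
```

```text
[-0.6  -0.68  2.96] [-0.0111  0.0088  0.1729]
((536.995361328125, 177.60647583007812), (99.1270751953125, 193.5530548095703), 17.867639541625977)
```

Emit:
send_rows([
  [-0.6, -0.7, 2.6, -0.011, 0.009, 0.02, -0.2],
  [0, 0, 0, 0, 0, 0.03, -0.2],
  [0, 0, 0, 0, 0, 0.03, -0.2],
  [0, 0, 0, 0, 0, 0.03, -0.2],
  [0, 0, 0, 0, 0, 0.02, -0.2],
  [0, 0, 0, 0, 0, 0.02, -0.2],
  [0, 0, 0, 0, 0, 0.01, -0.2],
  [0, 0, 0, 0, 0, 0.01, -0.2],
  [0, 0, 0, 0, 0, 0, -0.2],
  [0, 0, 0, 0, 0, 0, -0.2],
])

```text
time: 3.2
ee_pos: [0.5301, 0.2084, 0.1021]
eef_rot: [0.593, 0.805, 0.0, 0.0]
ft_force: [-0.1, 0.7, 1.2]
width: 0.0525
```

Run:
```python
from h import *
s,P,im,d=look("wrist",2)
print(s["time"],s["ee_pos"],rv(s,107).round(2),totool(s,[.529,.206,.105]).round(4),s["ft_force"].round(1),s["width"])
```

```text
3.2 [0.53011679 0.20844814 0.10214243] [0.08 0.01 0.27] [-0.002  -0.0018 -0.0029] [-0.1  0.7  1.2] 0.052451103885252204
```

View pics/wrist2.png

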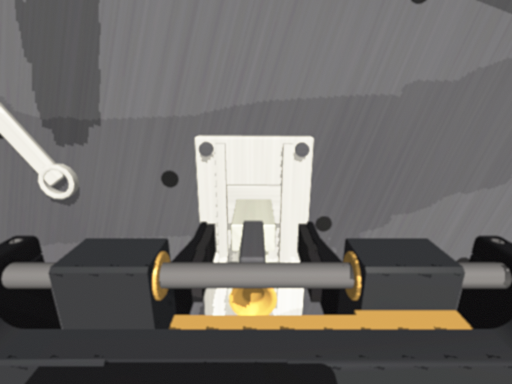

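Emit:
send_rows([
  [0, 0, 0, -0.002, -0.002, -0.002, 1],
  [0, 0, 0, 0, 0, 0, 1],
  [0, 0, 0, 0, 0, 0, 1],
  [0, 0, 0, 0, 0, 0, 1],
  [0, 0, 0, 0, 0, 0, 1],
  [0, 0, 0, 0, 0, 0, 1],
  [0, 0, 0, 0, 0, 0, 1],
  [0, 0, 0, 0, 0, 0, 1],
  [0, 0, 0, 0, 0, 0, 1],
  [0, 0, 0, 0, 0, 0, 1],
], force=20)

```text
time: 4.25
ee_pos: [0.5286, 0.2056, 0.1069]
eef_rot: [0.593, 0.805, 0.0, 0.001]
ft_force: [-0.8, -0.5, 1.6]
width: 0.0136
```

Emit:
send_rows([
  [0, 0, 0, -0.004, 0, 0, 1],
  [0, 0, 0, -0.004, 0, 0, 1],
  [0, 0, 0, -0.004, 0, 0, 1],
  [0, 0, 0, -0.004, 0, 0, 1],
  [0, 0, 0, -0.004, 0, 0, 1],
  [0, 0, 0, -0.003, 0, 0, 1],
  [0, 0, 0, -0.003, 0, 0, 1],
  [0, 0, 0, -0.002, 0, 0, 1],
  [0, 0, 0, -0.002, 0, 0, 1],
  [0, 0, 0, -0.002, 0, 0, 1],
])

```text
time: 5.25
ee_pos: [0.5371, 0.1778, 0.1069]
eef_rot: [0.592, 0.806, 0.003, -0.002]
ft_force: [-2.9, 8.8, -1.3]
width: 0.0136
```

Run:
```python
from h import *
s=read_state();print(s["ee_pos"],rv(s,107).round(2),totool(s,[.536,.179,.105]).round(4),s["ft_force"].round(1))
```

```text
[0.53706358 0.17775196 0.10690143] [ 0.13 -0.34  0.46] [ 0.0015 -0.0006  0.0019] [-2.9  8.8 -1.3]
```

Emit:
send_rows([
  [0, 0, 0, -0.002, 0, 0, 1],
  [0, 0, 0, -0.002, 0, 0, 1],
  [0, 0, 0, -0.003, 0, 0, 1],
  [0, 0, 0, -0.003, 0, 0, 1],
  [0, 0, 0, -0.003, 0, 0, 1],
  [0, 0, 0, 0, 0, 0, 1],
  [0, 0, 0, 0, 0, 0, 0],
  [0, 0, 0, 0, 0, 0, 0],
  [0, 0, 0, 0, 0, 0, 0],
  [0, 0, 0, 0, 0, 0, 0],
])

```text
time: 6.25
ee_pos: [0.538, 0.1759, 0.1067]
eef_rot: [0.587, 0.809, 0.008, -0.006]
ft_force: [-0.2, 0.3, 0.3]
width: 0.0376
```

Run:
```python
from h import *
s,P,im,d=look("side",3)
print(s["ee_pos"],s["ft_force"].round(1),s["width"])
cv2.imwrite("pics/side3c.png",cv2.resize(im[190:310,160:280],None,fx=4.5,fy=4.5,interpolation=cv2.INTER_CUBIC))
```

```text
[0.53798243 0.1758812  0.10674261] [-0.2  0.3  0.3] 0.03764045664766658
```

View pics/side3c.png

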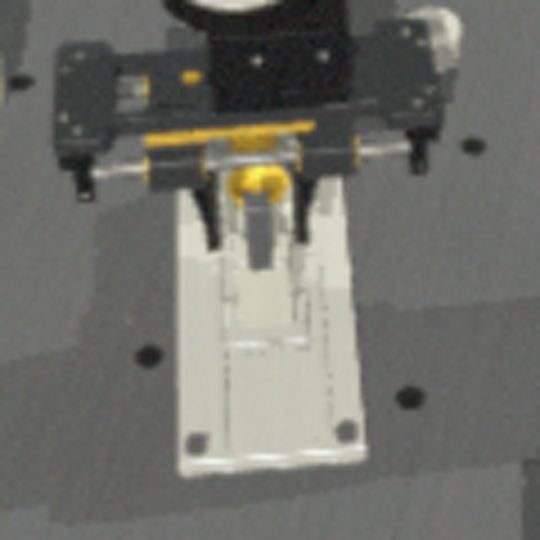

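Emit:
send_rows([
  [0, 0, 0, 0, 0, -0.01, -0.2],
  [0, 0, 0, 0, 0, -0.02, -0.2],
  [0, 0, 0, 0, 0, -0.03, -0.2],
  [0, 0, 0, 0, 0, -0.03, -0.2],
  [0, 0, 0, 0, 0, -0.03, -0.2],
  [0, 0, 0, 0, 0, -0.03, -0.2],
  [0, 0, 0, 0, 0, -0.03, -0.2],
  [0, 0, 0, 0, 0, 0, -0.2],
  [0, 0, 0, 0, 0, 0, -0.2],
  [0, 0, 0, 0, 0, 0, -0.2],
])

```text
time: 7.3
ee_pos: [0.5373, 0.1723, 0.2995]
eef_rot: [0.587, 0.81, 0.009, -0.006]
ft_force: [0.0, 0.0, 0.3]
width: 0.0523
```

Run:
```python
from h import *
out=[]
for n in ["wrist","side","scene"]:
    s,P,im,d=look(n,4)
    print(n,s["time"],s["ee_pos"],rv(s,107).round(2))
    C=cloud(n,d,P);ok=d>0
    h=cv2.cvtColor(im,cv2.COLOR_BGR2HSV);m=cv2.inRange(h,(15,120,100),(34,255,255))
    k,l,st,ce=cv2.connectedComponentsWithStats(m)
    for i in range(1,k):
        p=C[(l==i)&ok]
        if len(p)>20 and abs(np.median(p,0)[0]-.55)<.05 and abs(np.median(p,0)[1]-.13)<.08:print(st[i],ce[i].round(1),np.median(p,0).round(4),p.max(0).round(3),p.min(0).round(3))
    # high points: flare top
    t=ok&(C[...,2]>.126)&(C[...,2]<.136)&(np.hypot(C[...,0]-.552,C[...,1]-.126)<.03)
    if t.sum()>5:
        q=C[t]; c,r=cv2.minEnclosingCircle(q[:,:2].astype(np.float32)*1000);print("flare",t.sum(),c,r,q[:,2].mean())
    t=ok&(C[...,2]>.115)&(C[...,2]<.13)&(np.hypot(C[...,0]-.537,C[...,1]-.179)<.02)
    if t.sum()>5: print("handle top",t.sum(),cv2.minAreaRect(C[t][:,:2].astype(np.float32)*1000))
```

```text
wrist 7.3 [0.53726176 0.17230361 0.29945421] [ 0.41 -1.09  1.14]
[242 192  27  40 681] [255.3 213.3] [0.5533 0.1242 0.1261] [0.574 0.143 0.131] [0.538 0.089 0.011]
[ 169  310  303   20 4847] [328.4 320.8] [0.5526 0.1993 0.381 ] [0.612 0.211 0.387] [0.507 0.153 0.338]
flare 395 (553.6659545898438, 125.4759521484375) 17.795480728149414 0.12900672458531898
handle top 136 ((537.307373046875, 178.8229522705078), (13.223469734191895, 13.132184028625488), 17.68363380432129)
side 7.35 [0.53711373 0.17222512 0.2990255 ] [ 0.37 -1.1   1.14]
[178 144  45   9 149] [198.4 146.9] [0.5563 0.2004 0.3806] [0.807 0.213 0.386] [ 0.508 -0.294  0.006]
[209 210  15  25 249] [216.1 221.4] [0.5529 0.1227 0.1164] [0.568 0.173 0.134] [0.531 0.072 0.037]
flare 77 (551.11376953125, 126.05009460449219) 18.335866928100586 0.12948377373927064
handle top 33 ((535.6068725585938, 180.3618927001953), (11.885429382324219, 16.141311645507812), 14.120436668395996)
scene 7.4 [0.53705208 0.17212608 0.29871823] [ 0.33 -1.1   1.14]
[295  72  35  13 124] [310.5  78. ] [0.521  0.1404 0.3792] [0.566 0.161 0.385] [0.487 0.128 0.363]
[339  75  15   7  59] [346.2  78.1] [0.5659 0.1987 0.3811] [0.603 0.206 0.394] [0.551 0.178 0.376]
[296 178  15  11 122] [302.9 183. ] [0.5471 0.1294 0.1273] [0.569 0.245 0.131] [ 0.411  0.108 -0.002]
[297 197  11  13  81] [301.5 202.3] [0.556  0.1272 0.0673] [0.576 0.14  0.107] [0.543 0.108 0.051]
flare 75 (552.525390625, 125.19673919677734) 18.1805477142334 0.1286344928693422
handle top 27 ((538.116943359375, 177.06040954589844), (14.203818321228027, 12.912713050842285), 82.99476623535156)
```

View pics/wrist4.png

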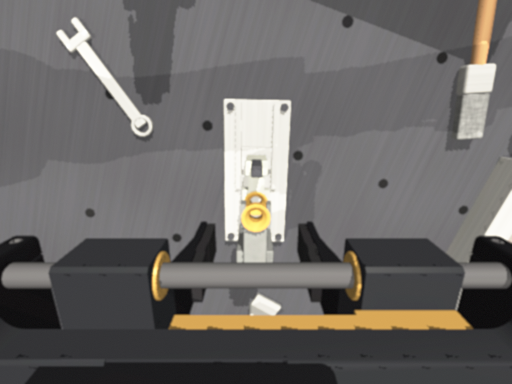

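Emit:
send_rows([
  [0.4, -1.1, 5.1, -0.047, -0.006, 0, -0.2],
  [0, 0, 5.1, -0.047, -0.006, 0, -0.2],
  [0, 0, 5.1, -0.047, -0.006, 0, -0.2],
  [0, 0, 5.1, -0.047, -0.006, 0, -0.2],
  [0, 0, 5.1, -0.047, -0.006, 0, -0.2],
  [0, 0, 5.1, -0.047, -0.006, 0, -0.2],
  [0, 0, 5.1, -0.047, -0.006, 0, -0.2],
  [0, 0, 5.1, -0.047, -0.006, 0, -0.2],
  [0, 0, 5.1, -0.047, -0.006, 0, -0.2],
  [0, 0, 5.1, -0.047, -0.006, 0, -0.2],
])

```text
time: 8.45
ee_pos: [0.4322, -0.2837, 0.2891]
eef_rot: [0.883, 0.47, -0.004, -0.006]
ft_force: [1.2, -0.8, -0.1]
width: 0.0521
```

Run:
```python
from h import *
s,P,im,d=look("wrist",5)
s=read_state()
print(s["time"],s["ee_pos"],yawx(s),rv(s,57.3).round(2),totool(s,[.442,-.284,.15]).round(4))
C=cloud("wrist",d,P);ok=d>0
m=ok&(C[...,2]>.06)&(C[...,2]<.2)&(abs(C[...,0]-.51)<.11)&(abs(C[...,1]+.29)<.05)
k,l,st,ce=cv2.connectedComponentsWithStats(m.astype(np.uint8))
for i in range(1,k):
    if st[i,4]>8:
        q=C[l==i];z=q[:,2].max();t=q[q[:,2]>z-.006];print(st[i],z.round(3),np.median(t,0).round(4),t.min(0).round(3),t.max(0).round(3))
m=ok&(C[...,2]>.035)&(C[...,2]<.046)&(abs(C[...,0]-.51)<.13)&(abs(C[...,1]+.29)<.08)
print(cv2.minAreaRect(C[m][:,:2].astype(np.float32)*1000))
```

```text
8.5 [ 0.4265903  -0.29156073  0.28890645] (np.float64(55.10368480308834), array([-0.01587418,  0.00485142, -0.99986223])) [-0.91  0.27 -2.2 ] [0.0157 0.0105 0.1387]
[359 107  34  13 341] 0.132 [ 0.5822 -0.3003  0.1297] [ 0.577 -0.306  0.126] [ 0.588 -0.295  0.132]
[309 133  28  24 445] 0.142 [ 0.5131 -0.2922  0.1397] [ 0.503 -0.303  0.136] [ 0.523 -0.282  0.142]
[261 157  14  39 413] 0.192 [ 0.4439 -0.2844  0.1898] [ 0.438 -0.29   0.186] [ 0.45  -0.279  0.192]
((513.2635498046875, -293.0193176269531), (60.45163345336914, 210.04949951171875), 83.43240356445312)
```

View pics/wrist5.png

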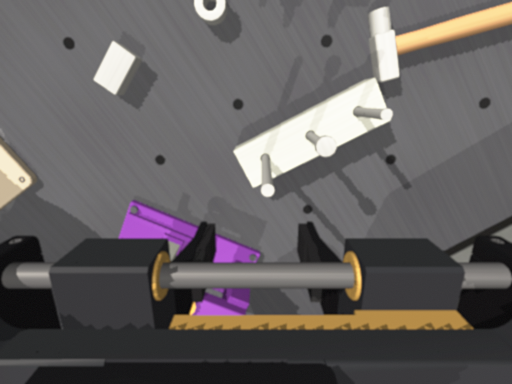

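Emit:
send_rows([
  [-0.9, 0.3, -2.2, 0.015, 0.01, 0.01, -0.2],
  [0, 0, 0, 0, 0, 0.01, -0.2],
  [0, 0, 0, 0, 0, 0.01, -0.2],
  [0, 0, 0, 0, 0, 0.01, -0.2],
  [0, 0, 0, 0, 0, 0.01, -0.2],
  [0, 0, 0, 0, 0, 0, -0.2],
  [0, 0, 0, 0, 0, 0, -0.2],
  [0, 0, 0, 0, 0, 0, -0.2],
  [0, 0, 0, 0, 0, 0, -0.2],
  [0, 0, 0, 0, 0, 0, -0.2],
])

```text
time: 9.5
ee_pos: [0.4406, -0.2858, 0.2335]
eef_rot: [0.879, 0.478, -0.001, -0.002]
ft_force: [1.2, 0.6, 0.3]
width: 0.0519
```

Run:
```python
from h import *
s,P,im,d=look("wrist",6)
print(s["time"],s["ee_pos"],yawx(s),rv(s,57.3).round(2),totool(s,[.4438,-.2847,.15]).round(4))
C=cloud("wrist",d,P);ok=d>0
m=ok&(C[...,2]>.06)&(C[...,2]<.2)&(abs(C[...,0]-.445)<.03)&(abs(C[...,1]+.285)<.03)
q=C[m]
if len(q):
    z=q[:,2].max();t=q[q[:,2]>z-.006];print(z.round(3),np.median(t,0).round(4),t.min(0).round(3),t.max(0).round(3))
```

```text
9.5 [ 0.44064267 -0.2857984   0.23350937] (np.float64(57.06675464160639), array([-0.00430681,  0.00248236, -0.99998764])) [-0.28  0.01 -0.23] [0.0027 0.0025 0.0835]
0.192 [ 0.4442 -0.2839  0.1898] [ 0.438 -0.291  0.186] [ 0.45  -0.279  0.192]
```

View pics/wrist6.png

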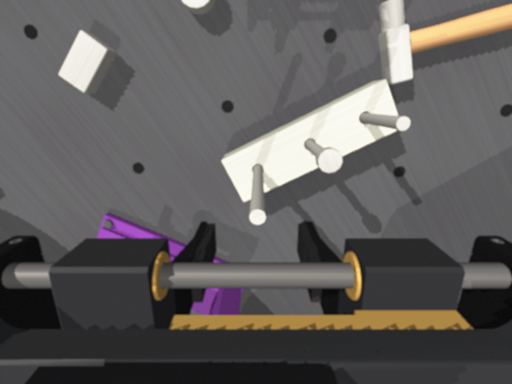

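Emit:
send_rows([
  [-0.3, 0, -0.2, 0.003, 0.002, 0.01, -0.2],
  [0, 0, 0, 0, 0, 0.02, -0.2],
  [0, 0, 0, 0, 0, 0.02, -0.2],
  [0, 0, 0, 0, 0, 0.015, -0.2],
  [0, 0, 0, 0, 0, 0.008, -0.2],
  [0, 0, 0, 0, 0, 0.005, -0.2],
  [0, 0, 0, 0, 0, 0, -0.2],
  [0, 0, 0, 0, 0, 0, -0.2],
  [0, 0, 0, 0, 0, 0, -0.2],
  [0, 0, 0, 0, 0, 0, -0.2],
])

```text
time: 10.55
ee_pos: [0.4462, -0.2842, 0.1525]
eef_rot: [0.877, 0.48, 0.002, 0.003]
ft_force: [-0.4, -0.4, 0.3]
width: 0.0522
```

Run:
```python
from h import *
s,P,im,d=look("wrist",7)
print(s["time"],s["ee_pos"],rv(s,57.3).round(2),totool(s,[.4438,-.2847,.15]).round(4),s["ft_force"].round(1))
```

```text
10.55 [ 0.44621303 -0.28415786  0.15251885] [ 0.34 -0.01  0.05] [-0.0018 -0.0018  0.0025] [-0.4 -0.4  0.3]
```

View pics/wrist7.png

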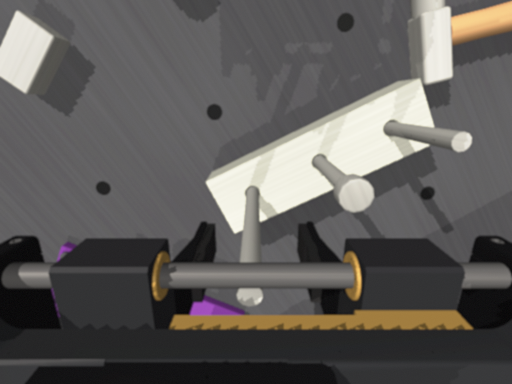

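Emit:
send_rows([
  [0.3, 0, 0, -0.002, -0.002, 0.002, -0.2],
  [0, 0, 0, 0, 0, 0, -0.2],
  [0, 0, 0, 0, 0, 0, 1],
  [0, 0, 0, 0, 0, 0, 1],
  [0, 0, 0, 0, 0, 0, 1],
  [0, 0, 0, 0, 0, 0, 1],
  [0, 0, 0, 0, 0, 0, 1],
  [0, 0, 0, 0, 0, 0, 1],
  [0, 0, 0, 0, 0, 0, 1],
  [0, 0, 0, 0, 0, 0, 1],
], force=45)

```text
time: 11.6
ee_pos: [0.4433, -0.2849, 0.151]
eef_rot: [0.877, 0.48, 0.0, 0.0]
ft_force: [-0.8, -0.2, 0.2]
width: 0.0114
```

Run:
```python
from h import *
s=read_state()
print(s["time"],s["ee_pos"],rv(s,57.3).round(2),totool(s,[.4438,-.2847,.15]).round(4),s["ft_force"].round(1),s["width"])
```

```text
11.6 [ 0.44325983 -0.28490474  0.15100609] [0.05 0.   0.05] [0.0005 0.0003 0.001 ] [-0.8 -0.2  0.2] 0.011354270351538418
```

Emit:
send_rows([
  [0, 0, 0, 0, 0, -0.005, 1],
  [0, 0, 0, 0, 0, -0.01, 1],
  [0, 0, 0, 0, 0, -0.015, 1],
  [0, 0, 0, 0, 0, -0.02, 1],
  [0, 0, 0, 0, 0, -0.025, 1],
  [0, 0, 0, 0, 0, -0.025, 1],
  [0, 0, 0, 0, 0, -0.025, 1],
  [0, 0, 0, 0, 0, -0.02, 1],
  [0, 0, 0, 0, 0, -0.015, 1],
  [0, 0, 0, 0, 0, -0.005, 1],
])

```text
time: 12.6
ee_pos: [0.4423, -0.284, 0.3272]
eef_rot: [0.877, 0.48, 0.0, 0.001]
ft_force: [-0.5, 0.0, -1.9]
width: 0.0108
```

Run:
```python
from h import *
s,P,im,d=look("side",8)
print(s["time"],s["ee_pos"],rv(s,57.3).round(2),s["ft_force"].round(1),s["width"])
cv2.imwrite("pics/side8c.png",cv2.resize(im[40:260,180:380],None,fx=2.5,fy=2.5,interpolation=cv2.INTER_CUBIC))
```

```text
12.6 [ 0.44234511 -0.28396214  0.32724071] [ 0.08 -0.02  0.1 ] [-0.5  0.  -1.9] 0.010756255664242867
```

View pics/side8c.png

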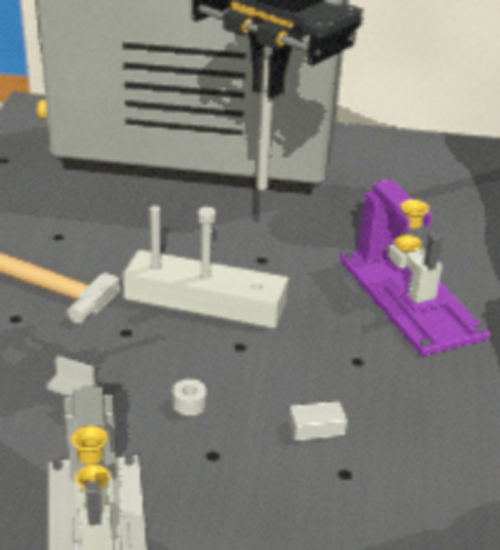

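Emit:
send_rows([
  [0, 0, -1.6, 0.015, 0.0005, 0, 1],
  [0, 0, -3.2, 0.03, 0.001, 0, 1],
  [0, 0, -3.2, 0.03, 0.001, 0, 1],
  [0, 0, -3.2, 0.03, 0.001, 0, 1],
  [0, 0, -3.2, 0.03, 0.001, 0, 1],
  [0, 0, -3.2, 0.03, 0.001, 0, 1],
  [0, 0, -3.2, 0.03, 0.001, 0, 1],
  [0, 0, -3.2, 0.03, 0.001, 0, 1],
  [0, 0, -3.2, 0.03, 0.001, 0, 1],
  [0, 0, -3.2, 0.03, 0.001, 0, 1],
])

```text
time: 13.65
ee_pos: [0.5411, -0.0029, 0.3178]
eef_rot: [0.709, 0.705, -0.002, -0.006]
ft_force: [0.3, -0.2, -2.4]
width: 0.0109
```

Run:
```python
from h import *
s=read_state()
print(s["time"],s["ee_pos"],rv(s,102.8).round(2),s["ft_force"].round(1),s["width"],totool(s,[.5527,.1255,.3]).round(4))
```

```text
13.65 [ 0.54110988 -0.00287553  0.31780987] [ -0.58  -0.39 -13.19] [ 0.3 -0.2 -2.4] 0.010912000752365618 [0.1283 0.0109 0.0184]
```

Emit:
send_rows([
  [-0.3, -0.2, -3, 0.028, 0.006, 0, 1],
  [-0.3, -0.2, -3, 0.028, 0.006, 0, 1],
  [0, 0, -3, 0.026, 0.006, 0, 1],
  [0, 0, -2, 0.018, 0.004, 0, 1],
  [0, 0, -1, 0.01, 0.002, 0, 1],
  [0, 0, -0.5, 0.006, 0.001, 0, 1],
  [0, 0, 0, 0, 0, 0, 1],
  [0, 0, 0, 0, 0, 0, 1],
  [0, 0, 0, 0, 0, 0, 1],
  [0, 0, 0, 0, 0, 0, 1],
])

```text
time: 14.65
ee_pos: [0.5526, 0.1272, 0.3127]
eef_rot: [0.619, 0.785, -0.002, -0.003]
ft_force: [-0.2, 0.1, -1.5]
width: 0.0108
```

Run:
```python
from h import *
s,P,im,d=look("side",9)
s2,P2,im2,d2=look("scene",9)
print(s["time"],s["ee_pos"],rv(s,102.8).round(2),s["ft_force"].round(1),s["width"],totool(s,[.5527,.1255,.3]).round(4))
a=cv2.resize(im[60:260,150:290],None,fx=2.9,fy=2.9,interpolation=cv2.INTER_CUBIC)
b=cv2.resize(im2[60:260,230:370],None,fx=2.8,fy=2.9,interpolation=cv2.INTER_CUBIC)
cv2.imwrite("pics/c9.png",np.hstack([a,b])[:, :800])
for n,d,P in(("side",d,P),("scene",d2,P2)):
    C=cloud(n,d,P)
    m=(d>0)&(C[...,2]>.14)&(C[...,2]<.27)&(np.hypot(C[...,0]-s["ee_pos"][0],C[...,1]-s["ee_pos"][1])<.025)
    q=C[m];print(n,len(q))
    for z in np.arange(.16,.27,.02):
        t=q[abs(q[:,2]-z)<.01]
        if len(t):print(z.round(2),len(t),np.median(t,0).round(4))
```

```text
14.65 [0.55255027 0.12716498 0.31266735] [-0.43 -0.16  0.64] [-0.2  0.1 -1.5] 0.010810740718006044 [-0.0017 -0.0001  0.0127]
side 169
0.18 28 [0.5481 0.1326 0.1828]
0.2 34 [0.5493 0.1325 0.2001]
0.22 33 [0.5487 0.1319 0.2198]
0.24 35 [0.5494 0.1328 0.24  ]
0.26 39 [0.5496 0.1324 0.2609]
scene 194
0.18 34 [0.5549 0.1225 0.1798]
0.2 39 [0.5547 0.1228 0.2009]
0.22 37 [0.5553 0.1227 0.2214]
0.24 40 [0.5557 0.1223 0.2398]
0.26 44 [0.5555 0.1226 0.2598]
```

View pics/c9.png

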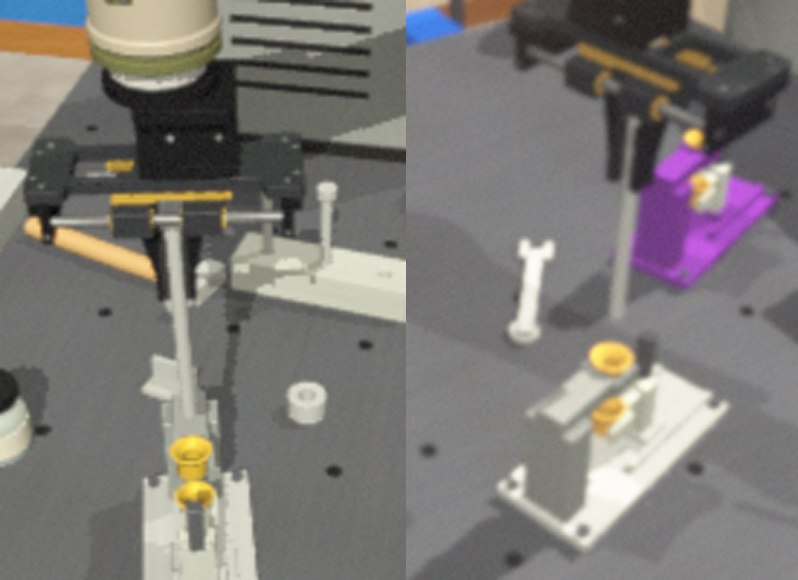

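Emit:
send_rows([
  [-0.4, -0.2, 0, -0.001, 0.001, 0.005, 1],
  [0, 0, 0, 0, 0, 0.01, 1],
  [0, 0, 0, 0, 0, 0.008, 1],
  [0, 0, 0, 0, 0, 0.003, 1],
  [0, 0, 0, 0, 0, 0, 1],
  [0, 0, 0, 0, 0, 0, 1],
  [0, 0, 0, 0, 0, 0, 1],
  [0, 0, 0, 0, 0, 0, 1],
  [0, 0, 0, 0, 0, 0, 1],
  [0, 0, 0, 0, 0, 0, 1],
])

```text
time: 15.75
ee_pos: [0.5538, 0.126, 0.2842]
eef_rot: [0.62, 0.785, -0.0, 0.0]
ft_force: [0.4, -0.0, -1.3]
width: 0.0113
```

```bash
cat > m.py <<'E'
from h import *
import sys
tag=sys.argv[1]
A=[]
for n,v in(("side",(.177,-.984)),("scene",(-.855,.518))):
    s,P,im,d=look(n,tag)
    C=cloud(n,d,P);v=np.array(v)
    m=(d>0)&(C[...,2]>.137)&(C[...,2]<.26)&(np.hypot(C[...,0]-s["ee_pos"][0],C[...,1]-s["ee_pos"][1])<.02)
    q=C[m];z=q[:,2]
    # line fit of centre: surface median + 4.7 mm along view
    px=np.polyfit(z,q[:,0]+v[0]*.0047,1);py=np.polyfit(z,q[:,1]+v[1]*.0047,1)
    f=(d>0)&(C[...,2]>.125)&(C[...,2]<.134)&(np.hypot(C[...,0]-.552,C[...,1]-.126)<.024)
    c=(0,0)
    if f.sum()>5:c,r=cv2.minEnclosingCircle(C[f][:,:2].astype(np.float32)*1000)
    print(n,"zmin",z.min().round(3),"slope deg",np.degrees([px[0],py[0]]).round(2),"at .14",np.round([np.polyval(px,.14)*1e3,np.polyval(py,.14)*1e3],1),"at .06",np.round([np.polyval(px,.06)*1e3,np.polyval(py,.06)*1e3],1),"flare",np.round(c,1))
    A.append(cv2.resize(im[110:260,160:270] if n=="side" else im[110:260,250:360],None,fx=3.6,fy=3.8,interpolation=cv2.INTER_CUBIC))
cv2.imwrite(f"pics/c{tag}.png",np.hstack(A))
s=read_state();print(s["time"],s["ee_pos"].round(4),rv(s,102.8).round(2),s["ft_force"].round(1),s["torque"].round(2),s["width"],totool(s,[.5527,.1255,.171]).round(4))
E
python3 m.py 10
```

```text
side zmin 0.144 slope deg [0.22 0.41] at .14 [551.9 125.7] at .06 [551.6 125.1] flare [551.4 123.9]
scene zmin 0.143 slope deg [ 0.04 -0.09] at .14 [552.3 124.7] at .06 [552.3 124.9] flare [552.3 124.3]
15.85 [0.5538 0.1259 0.2842] [-0.    0.06  0.6 ] [-0.2  0.2 -1.7] [ 0.01 -0.15 -0.  ] 0.010862573469582235 [-1.000e-04 -1.200e-03  1.132e-01]
```

View pics/c10.png

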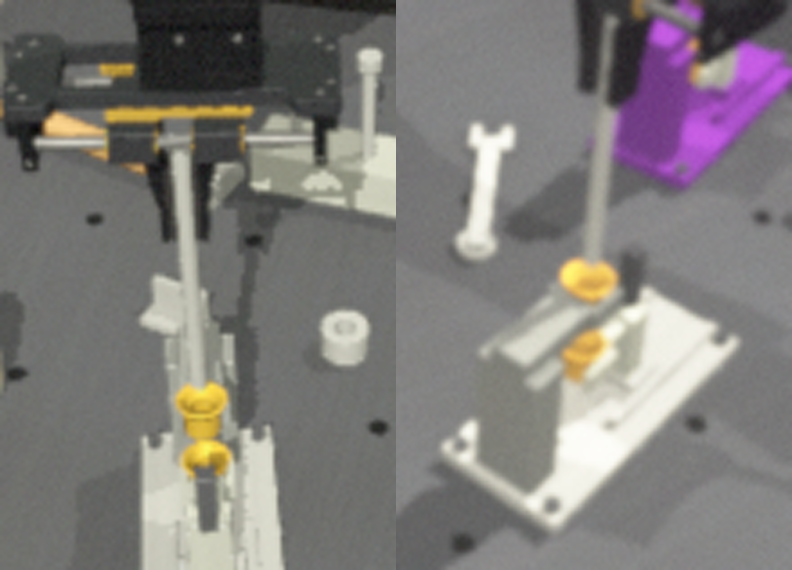

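Emit:
send_rows([
  [0, 0, 0, 0, 0, 0.004, 1],
  [0, 0, 0, 0, 0, 0.006, 1],
  [0, 0, 0, 0, 0, 0.006, 1],
  [0, 0, 0, 0, 0, 0.006, 1],
  [0, 0, 0, 0, 0, 0.006, 1],
  [0, 0, 0, 0, 0, 0.006, 1],
  [0, 0, 0, 0, 0, 0.006, 1],
  [0, 0, 0, 0, 0, 0.006, 1],
  [0, 0, 0, 0, 0, 0.004, 1],
  [0, 0, 0, 0, 0, 0.002, 1],
])

```text
time: 16.85
ee_pos: [0.5534, 0.1257, 0.2268]
eef_rot: [0.62, 0.785, -0.001, -0.0]
ft_force: [-0.5, 0.5, -1.7]
width: 0.0112
```

```bash
python3 m.py 11
```

```text
side zmin 0.137 slope deg [0.48 1.98] at .14 [551.3 125.5] at .06 [550.6 122.7] flare [551.8 127.3]
scene zmin 0.137 slope deg [ 1.46 -2.11] at .14 [551.1 125.1] at .06 [549.  128.1] flare [553.4 124.4]
16.95 [0.5534 0.1257 0.227 ] [-0.07  0.05  0.6 ] [-1.1  0.6 -1.8] [ 0.04 -0.14 -0.  ] 0.011170598223855615 [ 0.     -0.0007  0.056 ]
```

View pics/c11.png

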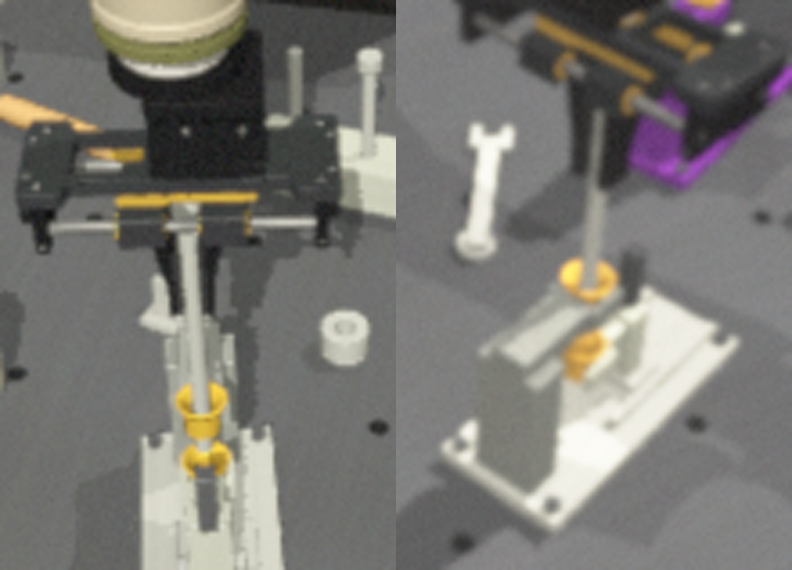

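Pin is through the upper bushing (side crop ~(203,400)), its lower end is just above the lower mouth, and contact force is near nil. I'll keep going down.

Emit:
send_rows([
  [0, 0, 0, 0, 0, 0.004, 1],
  [0, 0, 0, 0, 0, 0.005, 1],
  [0, 0, 0, 0, 0, 0.006, 1],
  [0, 0, 0, 0, 0, 0.006, 1],
  [0, 0, 0, 0, 0, 0.006, 1],
  [0, 0, 0, 0, 0, 0.006, 1],
  [0, 0, 0, 0, 0, 0.005, 1],
  [0, 0, 0, 0, 0, 0.005, 1],
  [0, 0, 0, 0, 0, 0.003, 1],
  [0, 0, 0, 0, 0, 0.001, 1],
])

```text
time: 17.95
ee_pos: [0.5536, 0.1257, 0.176]
eef_rot: [0.62, 0.785, -0.001, 0.0]
ft_force: [0.4, -0.3, -1.5]
width: 0.0114
```

```bash
python3 m.py 12
```

```text
side zmin 0.138 slope deg [2.84 0.94] at .14 [550.4 128.1] at .06 [546.4 126.8] flare [551.2 124.5]
scene zmin 0.138 slope deg [-3.5  -0.28] at .14 [555.4 121.8] at .06 [560.3 122.2] flare [553.  124.8]
18.05 [0.5537 0.1257 0.1763] [-0.03  0.05  0.6 ] [-0.2 -1.  -1.2] [ 0.01 -0.14 -0.02] 0.010900803972703672 [-0.     -0.001   0.0053]
```

View pics/c12.png

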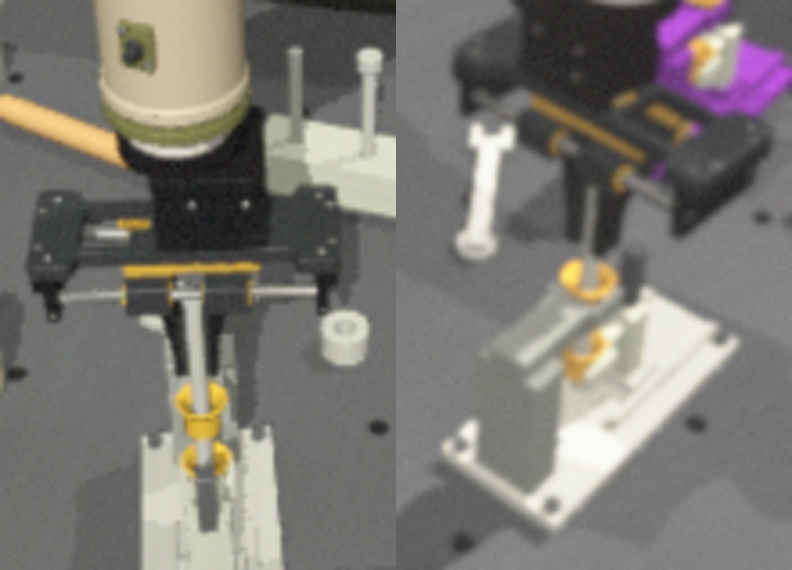

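Emit:
send_rows([
  [0, 0, 0, 0, -0.001, 0.003, 1],
  [0, 0, 0, 0, 0, 0.002, 1],
  [0, 0, 0, 0, 0, 0, 1],
  [0, 0, 0, 0, 0, 0, 1],
  [0, 0, 0, 0, 0, 0, 1],
  [0, 0, 0, 0, 0, 0, 1],
  [0, 0, 0, 0, 0, 0, 1],
  [0, 0, 0, 0, 0, 0, 1],
  [0, 0, 0, 0, 0, 0, 1],
  [0, 0, 0, 0, 0, 0, 1],
])

```text
time: 19.05
ee_pos: [0.5531, 0.1256, 0.1719]
eef_rot: [0.62, 0.785, 0.0, 0.001]
ft_force: [0.0, 0.2, -1.0]
width: 0.0109
```

```bash
python3 m.py 13
python3 - <<'E'
from h import *
im=cv2.imread("pics/scene13.png");cv2.imwrite("pics/scene13z.png",cv2.resize(im[150:250,250:350],None,fx=6,fy=6,interpolation=cv2.INTER_CUBIC))
print(proj("scene",[[.5527,.1255,z] for z in(.012,.03,.05,.075,.13)]).round(1))
s=read_state()
d=np.load("pics/scene13.npy");C=cloud("scene",d)
m=(d>0)&(np.hypot(C[...,0]-.552,C[...,1]-.125)<.012)&(C[...,2]<.055)&(C[...,2]>.015)
v,u=np.where(m)
for a,b in zip(u,v): print(a,b,C[b,a].round(3),end=" ")
E
```

```text
side zmin 0.138 slope deg [2.71 0.75] at .14 [550.3 128.6] at .06 [546.6 127.5] flare [551.6 126.4]
scene zmin 0.137 slope deg [-2.24  2.26] at .14 [554.  120.2] at .06 [557.2 117.1] flare [551.7 124.1]
19.15 [0.5531 0.1256 0.1719] [0.07 0.06 0.6 ] [-0.2  0.2 -1. ] [ 0.01 -0.13  0.04] 0.01058905526361591 [-0.     -0.0004  0.0009]
[[299.5 217.4]
 [300.  212.4]
 [300.5 206.7]
 [301.3 199.4]
 [303.  182.4]]
296 207 [0.549 0.114 0.052] 296 208 [0.55  0.114 0.049] 301 209 [0.562 0.119 0.053] 298 210 [0.551 0.119 0.04 ] 299 210 [0.555 0.119 0.044] 298 211 [0.553 0.119 0.039] 299 211 [0.555 0.119 0.04 ] 300 211 [0.557 0.121 0.041] 298 212 [0.554 0.118 0.036] 299 212 [0.555 0.12  0.036] 300 212 [0.558 0.121 0.038] 298 213 [0.553 0.119 0.032] 299 213 [0.555 0.12  0.033] 300 213 [0.556 0.123 0.032] 301 213 [0.557 0.125 0.032]
```

View pics/scene13z.png

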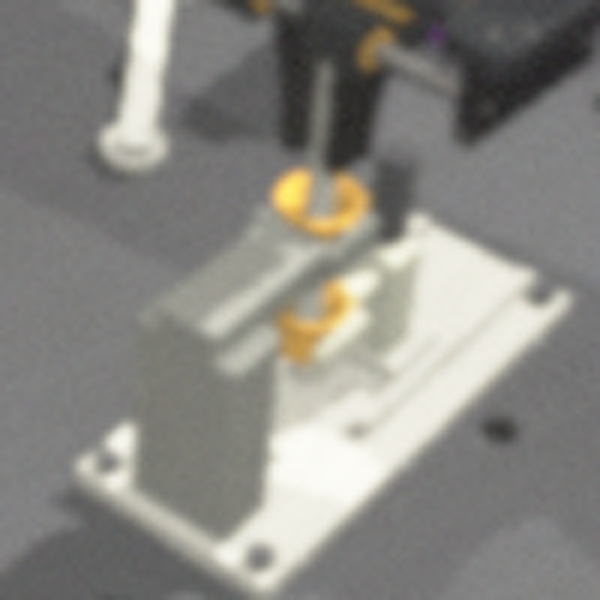

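Run:
```python
from h import *
s=read_state();print(np.abs(s["joint_vel"]).max())
d=np.load("pics/side13.npy");C=cloud("side",d)
t=(d>0)&(C[...,2]>.115)&(C[...,2]<.13)&(np.hypot(C[...,0]-.537,C[...,1]-.179)<.02);print(t.sum(),np.median(C[t],0).round(4) if t.any() else 0)
```

```text
0.0017803072876565796
34 [0.5357 0.1822 0.1193]
```

View pics/side13.png

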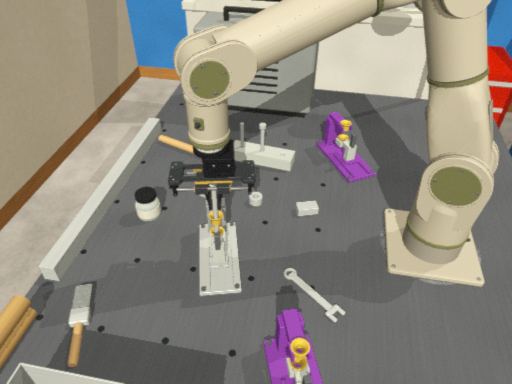

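The side view shows the two other pins still in the rack (242,130 and 262,135). The collar is untouched at (256,199), and the held pin is in line with both bushings (216,220). I'm handing in now.

```bash
python3 -c "
from bench import *
print(close_job())"
```

```text
the job is handed in; nothing more can be done
None
```

The job is handed in at about 19 s, with the arm still holding the long pin upright through both bushings.

**What I did:**
- I gripped the square handle across the jig's x and pushed the carriage home. It stopped with about 9 N of push-back, and the handle then measured 55.8 mm from the bushing axis, against 55 mm nominal.
- I took the 180 mm pin from the low-x end of the rack with a 45 N grip and threaded it through the upper and then the lower bushing.

**Last checks:**
- **Lower end:** scene-camera depth shows pin surface below the lower bushing from about z = 49 to 32 mm. With the arm's height, that puts the lower end at about 31 mm, roughly 19 mm above the base plate.
- **Forces and motion:** the wrist force was about 1 N, so nothing was pressing. The tool was within 0.1° of vertical and the joints were still.
- **Surroundings:** the other two pins are in the rack and the collar is where it was. The angle steel was hidden behind the gripper in the last side view. I last saw it standing in place with the pin threaded through the upper bushing, and nothing went low near it after that.

**Checks that disagreed:**
- In the last steps the depth-based line fit of the pin between the two cameras disagreed by about 3–4 mm and 2–5°. By then the fit window included the fingers and the flare, so I did not rely on it. Before insertion the same fit gave a tilt of at most 0.4° and an offset of about 1–2 mm from the bushing.
- The side camera's last median for the handle was about 3 mm further out than home. That fits its bias toward the near surface, and the pin passing both bushings freely also says the carriage is home.

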